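Gather loose screw caps in the spout corner of a lab carrier

TASK

Take the grey tray carrier by its bar handle with a light grip (no more than about 50 N from each finger), lift it level clear of the bench, and then tilt it so that all four loose caps slide together into the corner with the pouring spout, without spilling any. Finish while holding it like that: still, tilted, in the air, gripped by the handle alone, with the caps resting in the spout corner. Leave the tube rack, the bottle and the beaker where they stand.

Things in the scene. Friction and masses are not known exactly. Their poses are not given: they have to be found in the camera images.
- tote: Grey smooth plastic tray with a bar handle over it, 0.24 to 0.46 kg, standing turned any way round. Origin: centre of its underside; z up. Tray 220 mm long (own x), 160 mm wide (own y), 50 mm high, walls and floor 4 mm. Caps begin to slide at about 15 degrees of tilt; to run along the walls into a corner they need 25 to 35.
- handle (a point): Centre of the tray's handle bar, 115 mm above the tray's underside, over its middle; axes as the tray's. The straight bar runs along own x from end to end on a post at each short side: 14 mm thick (own y), 24 mm tall (z, from 103 to 127 mm above the underside), free all along; caps pass beneath it.
- spout_corner (a point): Inside corner of the tray at the spout, on the inner floor, at own (-106, -76, 4) mm from the tray's origin. Only at this (-x, -y) corner is the rim lowered, to 34 mm over 26 mm of both walls, and a small V-shaped pouring lip sticks out about 30 mm diagonally.
- cap1: Loose blue screw cap 1 of four alike: a ribbed disc 24 mm in diameter, 14 mm high, 12 g, lying in the tray; origin at the centre of its underside, own z its axis.
- cap2: Loose blue screw cap 2 of four alike: a ribbed disc 24 mm in diameter, 14 mm high, 12 g, lying in the tray; origin at the centre of its underside, own z its axis.
- cap3: Loose blue screw cap 3 of four alike: a ribbed disc 24 mm in diameter, 14 mm high, 12 g, lying in the tray; origin at the centre of its underside, own z its axis.
- cap4: Loose blue screw cap 4 of four alike: a ribbed disc 24 mm in diameter, 14 mm high, 12 g, lying in the tray; origin at the centre of its underside, own z its axis.
- rack: Bystander: orange tube rack, 100 x 200 mm, 58 mm high (tubes to 87 mm), loose on the bench; origin at the centre of its underside.
- bottle: Bystander: glass bottle with a blue screw top, 72 mm in diameter, 145 mm high; origin at the centre of its underside.
- beaker: Bystander: glass beaker, 72 mm in diameter, 85 mm high; origin at the centre of its underside.

How it is judged:
On the way, in this order (a step that is already met when the one before it is completed fails the run):
1. the carrier is held by the handle, level and clear of the bench (underside 30 mm up) (contact force between the fingers and tote above 1 N and height (world z) of each of tote, spout_corner above 0.03 m and angle between handle's own z axis and vertical below 0.2 rad), for 0.2 s.
2. held tilted in the air, all four caps have slid into the spout corner (contact force between the fingers and tote above 1 N and distance between each of cap1, cap2, cap3, cap4 and spout_corner below 0.095 m and angle between handle's own z axis and vertical between 0.26 and 1 rad and height (world z) of spout_corner above 0.03 m), for 0.2 s.
At the end, for the whole second after the job is handed in: The carrier hangs still (under 30 mm/s) in the gripper alone, tilted 15 to 57 degrees, its spout corner more than 30 mm above the bench, touching neither bench nor bystanders, and each cap's centre rests within 95 mm of the inside corner at the spout (the four fit there even in a row) (all of step 2 and contact force between tote and rack below 0.2 N and contact force between tote and bottle below 0.2 N and contact force between tote and beaker below 0.2 N and linear speed of each of cap1, cap2, cap3, cap4, tote below 0.03 m/s and contact force between tote and table below 0.2 N); the arm keeps its last pose, push and grip.
It fails at once if the handle is squeezed too hard (both fingers together over 120 N, that is about 60 N each) (contact force between the fingers and tote above 120 N).
It fails at once if a cap is spilled from the tray (distance between any of cap1, cap2, cap3, cap4 and handle above 0.19 m).
It fails at once if a bystander is pushed or knocked over (distance of any of rack, bottle, beaker from where it was at the start of the episode above 0.02 m or angle between any of rack, bottle, beaker's own z axis and vertical above 0.3 rad).
It also fails if it takes over 40 s, if anything falls off the work surface, if the arm or the gripper's body presses on something with over 40 N, if the wrist force passes 120 N, or if a joint passes its speed limit or range.

ROBOT

A 7-joint arm with a two-finger parallel gripper is mounted at the origin on the work surface. World frame = base frame: x ahead of the robot, y to its left, z up, the work surface at z = 0. Lengths are in m, angles in rad, forces in N, time in s.
With the tool pointing down it reaches from about 0.4 to 0.85 m from the base axis. Payload 4.5 kg.
Tool frame: the origin (TCP) lies at the very end of the fingers, on their centre line; the grasp point (between the pads) lies 19 mm behind it (r.grip_point_offset is the distance from the TCP to the grasp point, in m); y points along the fingers, x is the direction in which the jaws open and shut, and the axes are right-handed (so a half turn about y gives the same grasp; the last joint's range is limited). The gripper opens to 88 mm and grips with 3 to 60 N. Pads are 18 mm wide; open, the fingers measure 123 mm over their backs; the gripper's body (75 mm by 187 mm) begins 45 mm behind the grasp point.
Start: joints at [1.24, 0.689, -0.195, 1.565, 0.157, 0.902, -0.215], TCP at [0.223, -0.584, 0.206] pointing down, gripper open.
Joint ranges: [-3.01, 3.01], [-0.46, 2.08], [-1.47, 1.51], [0.13, 2.56], [-1, 4.14], [0.04, 2.09], [-2.66, 2.66]. Speed limits (rad/s): [2.57, 2.57, 3.14, 3.14, 3.14, 3.14, 3.14].

INTERFACE

Orientations are given as a unit quaternion [x, y, z, w].
In Python, from plant import get_state, snapshot, camera_params, job, r gives the robot as it stands.
- The arm moves only by the tool carry_out, never from a script. Its arguments are lists of equal length, an entry for each row: "offset": the shift along the world's x, y, z in m, a list of three; "twist": the turn about the world's z in degrees. In form: {"offset": [[tx, ty, tz], ...], "twist": [twist, ...]}. A call has 1 to 8 rows; each row shifts and turns the commanded pose from where the row before left it; what a row does not reach is not made up. A row lasts 1/8 s, in which the tool goes at most 62.5 mm and 10.7 degrees, less where a joint would pass 70% of its speed; a pose out of reach is approached as far as the arm can. A call with a gripper value outside its range is refused whole. "grip" is the finger opening in m, from 0 to 0.0881, set as the call begins (left out, the last holds). The fingers move at their own pace and stop on an object; "newtons" is the grip in N (left out, the last holds). Time passes only in rows, so rows that do not move let the fingers close. It gives the time, the measured TCP pose, the force and the opening at its end, in the units of the state.
- get_state(): the state, without advancing time (a new reading comes with each control period).
- snapshot(name): name is "side" or "top" or "wrist"; returns the picture (400x640x3 uint8, red, green, blue); there is no depth.
- camera_params(name): a dict with "camera_matrix" (3x3 intrinsics, pixels), "dist_coeffs" ([k1, k2, p1, p2, k3] as OpenCV has them; the pictures are not rectified), "eye" and "orientation" of the camera in the world. Camera axes: x right, y up, looking along -z (the intrinsics and any distortion apply to the point x, -y, -z); pixel columns grow to the right and rows downward; lengths in m; the calibration is good to about 2 mm. A picture is of the moment at which its call begins: read the wrist's pose just before it. camera_params takes no time and is no camera call; for the wrist camera it gives the pose at the moment of the call.
- job.finish_job(): hands the job in, once; it reports no verdict.
The state is a dict: "clock": time; "q": joint angles; "qd": joint speeds; "joint_torque": joint torques, N m; "tool_pos": TCP position; "eef_rot": TCP orientation; "contact_force": force on the tool from outside, world axes, zero at the start; "moment": the same for the moment, N m; "opening": opening from 0.0 (shut) to 1.0 (fully open).
Only numpy, scipy, OpenCV 4.12 (cv2) and the standard library are available. Lean on these libraries where they do the work, as an engineer would, in place of code of your own. Each camera call takes 0.05 s, during which the arm holds its last target. There are 200 camera calls.

## Working session

There is one attempt and no reset: what is moved stays moved. The work goes in short steps, Python scripts to look and compute and a tool call to move; the robot and the scene stay as the last step left them, time stands still between calls to the robot, and variables do not carry over. Pictures are saved under pics/ and viewed, about 8 in all and at most 12, crops included, and the job is handed in when it is done.

Besides the shell and the picture viewer there is one more tool, called after "Call:" as name([rows], argument=value, ...), one row to a line, values as JSON. carry_out: Moves the arm, as the interface text tells. Its arguments: {"type":"object","properties":{"offset":{"type":"array"},"twist":{"type":"array"},"grip":{"type":"number"},"newtons":{"type":"number"}},"required":["offset","twist"]}

```bash
mkdir -p pics; cat > h.py <<'E'
import numpy as np, cv2
from scipy.spatial.transform import Rotation as R
from plant import get_state, snapshot, camera_params, job, r
def ray(cp,uv):
    n=cv2.undistortPoints(np.array(uv,float).reshape(-1,1,2),np.array(cp["camera_matrix"],float),np.array(cp["dist_coeffs"],float)).reshape(-1,2)
    d=np.c_[n[:,0],-n[:,1],-np.ones(len(n))]
    o=np.array(cp["orientation"],float)
    M=o if o.shape==(3,3) else R.from_quat(o).as_matrix()
    return np.array(cp["eye"],float),d@M.T
def onz(cp,uv,z):
    e,d=ray(cp,uv); return e+d*((z-e[2])/d[:,2])[:,None]
def shot(name,fn):
    cp=camera_params(name); im=np.array(snapshot(name)); cv2.imwrite(f"pics/{fn}.png",im[:,:,::-1]); np.save(f"pics/{fn}.npy",cp,allow_pickle=True); return cp,im
def blue(im):
    h=cv2.cvtColor(im,cv2.COLOR_RGB2HSV); m=cv2.inRange(h,(98,110,40),(128,255,255))
    n,l,s,c=cv2.connectedComponentsWithStats(m); return [(c[i].round(1),s[i,4]) for i in range(1,n) if s[i,4]>15]
E
python3 - <<'E'
from h import *
for n in("top","side"):
    cp,im=shot(n,n+"0"); print(n,cp["eye"],cp["orientation"],cp["camera_matrix"]); print(blue(im))
print(get_state(),r.grip_point_offset)
E
```

```text
top [ 0.43924822 -0.00601907  0.99727991] [-0.05997253  0.05953165  0.71379744 -0.69523556] [[375.802516     0.         318.73807479]
 [  0.         375.802516   197.50501268]
 [  0.           0.           1.        ]]
[(array([303.2, 208.4]), np.int32(70)), (array([278.1, 217.9]), np.int32(34)), (array([290. , 242.1]), np.int32(69)), (array([330.1, 244.5]), np.int32(73)), (array([141.4, 258.8]), np.int32(602)), (array([ 25.5, 372.2]), np.int32(1116))]
side [0.43593723 0.70625101 0.87365118] [-0.04239568  0.35923474  0.92763015 -0.09303392] [[369.75910998   0.         318.85328517]
 [  0.         369.75910998 203.82976097]
 [  0.           0.           1.        ]]
[(array([356.4, 215.4]), np.int32(50)), (array([321.1, 227.6]), np.int32(47)), (array([348.6, 242. ]), np.int32(57)), (array([325.9, 246.3]), np.int32(32)), (array([344.5, 336.1]), np.int32(747))]
{'clock': 0.1, 'q': array([ 1.23977189,  0.68987542, -0.19451169,  1.56621922,  0.15730002,
        0.90250758, -0.21511952]), 'qd': array([-0.00069484, -0.00384266,  0.00023617, -0.00109237,  0.00101225,
       -0.00022222, -0.00044553]), 'joint_torque': array([-2.83220994e-03, -5.28502965e+01, -1.27134886e+00, -1.53837347e+01,
       -5.25080273e-02,  2.03938427e-03,  5.81749237e-05]), 'tool_pos': array([ 0.22272363, -0.58331456,  0.20541102]), 'eef_rot': array([-0.58212813,  0.40148485, -0.40049374,  0.58270191]), 'contact_force': array([ 0.59441401, -0.17687108, -0.04172477]), 'moment': array([-0.01280669,  0.03436304, -0.01199147]), 'opening': 1.0006189661081955} 0.0187
```

View pics/top0.png

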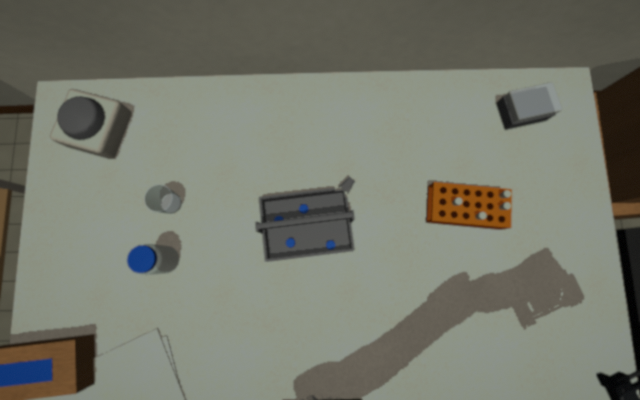

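View pics/side0.png

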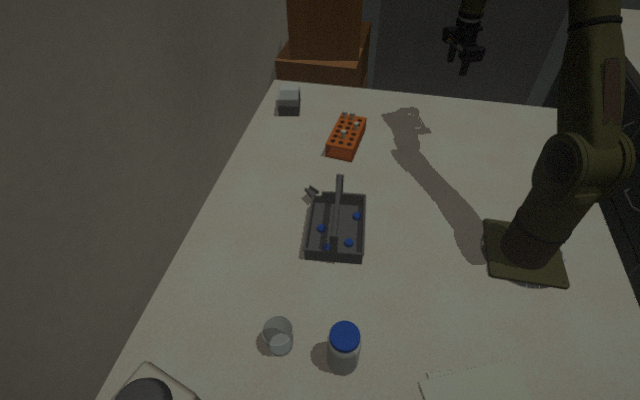

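```bash
python3 - <<'E'
from h import *
cp=np.load("pics/top0.npy",allow_pickle=True).item()
b=onz(cp,[[257,227],[354,215]],.121);print("bar",b.round(4)); c=b.mean(0); v=b[0]-b[1]; yaw=np.arctan2(v[1],v[0]); print("len",np.linalg.norm(v),"yaw of own x",np.degrees(yaw),"c",c)
print("tip",onz(cp,[[346,184]],.03).round(3))
k=onz(cp,[[303.2,208.4],[278.1,217.9],[290,242.1],[330.1,244.5]],.016)-c
C,S=np.cos(yaw),np.sin(yaw); print("caps own",np.c_[k[:,0]*C+k[:,1]*S,-k[:,0]*S+k[:,1]*C].round(3))
print("floor outline mid",onz(cp,[[261,195],[343,186],[355,250],[266,261]],.05).round(3), onz(cp,[[261,195],[343,186],[355,250],[266,261]],.05).mean(0))
print(onz(cp,[[470,205],[160,200],[142,258]],.06).round(3))
print(R.from_quat(get_state()["eef_rot"]).as_matrix().round(3))
E
```

```text
bar [[ 0.5229  0.1386  0.121 ]
 [ 0.5451 -0.0891  0.121 ]]
len 0.2287587985367766 yaw of own x 95.57546677375264 c [0.53399676 0.02476545 0.121     ]
tip [[ 0.639 -0.08   0.03 ]]
caps own [[ 0.005 -0.046]
 [ 0.073 -0.029]
 [ 0.049  0.038]
 [-0.053  0.057]]
floor outline mid [[ 0.612  0.14   0.05 ]
 [ 0.629 -0.071  0.05 ]
 [ 0.466 -0.095  0.05 ]
 [ 0.444  0.128  0.05 ]] [0.53772667 0.02567099 0.05      ]
[[ 0.57  -0.389  0.06 ]
 [ 0.604  0.396  0.06 ]
 [ 0.459  0.434  0.06 ]]
[[ 0.357 -0.001  0.934]
 [-0.934  0.001  0.357]
 [-0.002 -1.    -0.   ]]
```

Call:
carry_out([
  [0.025, 0.05, 0.006],
  [0.025, 0.055, 0.006],
  [0.025, 0.055, 0.006],
  [0.025, 0.055, 0.006],
  [0.025, 0.055, 0.006],
  [0.025, 0.055, 0.006],
  [0.025, 0.055, 0.006],
  [0.025, 0.055, 0.006],
], twist=[6.5, 6.5, 6.5, 6.5, 6.5, 6.5, 6.5, 6.5])

```text
clock: 1.1
tool_pos: [0.4234, -0.1472, 0.2543]
eef_rot: [0.7, -0.104, 0.104, -0.699]
contact_force: [0.3, -0.5, 0.1]
opening: 1.004
```

Call:
carry_out([
  [0.025, 0.05, 0],
  [0.025, 0.05, 0],
  [0.025, 0.05, 0],
  [0.02, 0.04, 0],
  [0.013, 0.027, 0],
  [0, 0, 0],
  [0, 0, 0],
], twist=[5, 5, 5, 4, 3.7, 0, 0])

```text
clock: 1.98
tool_pos: [0.5303, 0.0666, 0.2537]
eef_rot: [0.707, 0.033, -0.034, -0.706]
contact_force: [0.2, 0.1, -0.4]
opening: 1.0
```

```bash
python3 - <<'E'
from h import *
cp,im=shot("wrist","w1"); s=get_state(); print(s["tool_pos"],R.from_quat(s["eef_rot"]).as_matrix().round(3)); print(blue(im)); print(cp["eye"])
E
```

```text
[0.53035785 0.0662051  0.25381109] [[ 0.995 -0.001 -0.095]
 [ 0.095 -0.002  0.995]
 [-0.001 -1.    -0.002]]
[(array([347.6, 138.5]), np.int32(280)), (array([299.7, 157.1]), np.int32(278)), (array([364. , 190.3]), np.int32(269)), (array([288.1, 231.1]), np.int32(248))]
[0.52280934 0.13846711 0.43278775]
```

View pics/w1.png

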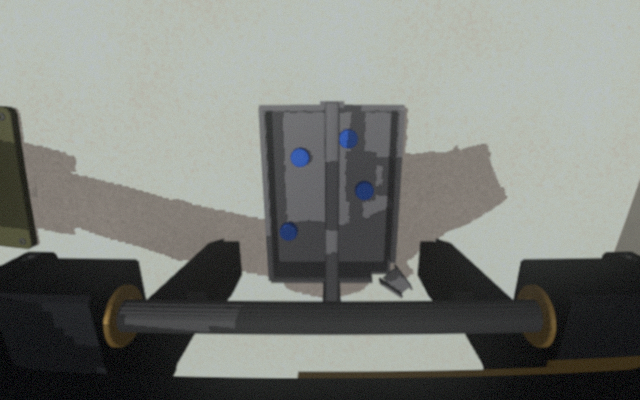

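```bash
python3 - <<'E'
from h import *
cp=np.load("pics/w1.npy",allow_pickle=True).item()
p=onz(cp,[[332,106],[331.5,290]],.127);print(p.round(4)); v=p[0]-p[1];yaw=np.degrees(np.arctan2(v[1],v[0]));print(yaw)
u=v/np.linalg.norm(v); end=p[0]; c=end-u*.11; print("centre",c, "at +45mm",c+u*.045)
k=onz(cp,[q[0] for q in blue(cv2.imread("pics/w1.png")[:,:,::-1])],.016)-c
print(np.c_[k@u,k@np.array([-u[1],u[0],0])].round(3))
E
```

```text
[[ 0.5246  0.1377  0.127 ]
 [ 0.5426 -0.0505  0.127 ]]
95.45907762665688
centre [0.53504396 0.02817345 0.127     ] at +45mm [0.53076289 0.07296935 0.127     ]
[[ 0.07  -0.02 ]
 [ 0.046  0.041]
 [ 0.002 -0.043]
 [-0.056  0.059]]
```

Call:
carry_out([
  [0, 0.003, -0.05],
  [0, 0.002, -0.05],
  [0, 0, -0.04],
  [0, 0, -0.018],
  [0, 0, 0],
  [0, 0, 0],
], twist=[0, 0, 0, 0, 0, 0])

```text
clock: 2.78
tool_pos: [0.5316, 0.0725, 0.0971]
eef_rot: [0.706, 0.035, -0.034, -0.706]
contact_force: [-0.3, 0.5, 0.6]
opening: 1.0
```

Call:
carry_out([
  [0, 0, 0],
  [0, 0, 0],
  [0, 0, 0],
  [0, 0, 0],
  [0, 0, 0],
  [0, 0, 0],
], twist=[0, 0, 0, 0, 0, 0], grip=0.0, newtons=45)

```text
clock: 3.52
tool_pos: [0.531, 0.0732, 0.0961]
eef_rot: [-0.706, -0.035, 0.035, 0.706]
contact_force: [0.1, 0.1, -0.3]
opening: 0.342
```

Call:
carry_out([
  [0, 0, 0],
  [0, 0, 0],
  [0, 0, 0],
  [0, 0, 0],
], twist=[0, 0, 0, 0])

```text
clock: 4.03
tool_pos: [0.531, 0.0731, 0.0961]
eef_rot: [-0.706, -0.035, 0.035, 0.706]
contact_force: [-0.9, -0.3, -0.6]
opening: 0.001
```

Call:
carry_out([
  [0, 0, 0.005],
  [0, 0, 0.01],
  [0, 0, 0.015],
  [0, 0, 0.02],
  [0, 0, 0.01],
  [0, 0, 0],
], twist=[0, 0, 0, 0, 0, 0])

```text
clock: 4.78
tool_pos: [0.5316, 0.0732, 0.1571]
eef_rot: [-0.706, -0.035, 0.034, 0.706]
contact_force: [-0.1, 0.2, -0.0]
opening: 0.009
```

```bash
python3 - <<'E'
from h import *
s=get_state(); print(s["contact_force"],s["moment"],s["opening"])
cp,im=shot("side","s2"); print(blue(im)); cv2.imwrite("pics/s2c.png",cv2.resize(im[60:320,200:500,::-1],None,fx=2,fy=2))
E
```

```text
[-0.09497176  0.1986512  -0.00993976] [-0.04350839 -0.08606872  0.00204465] 0.008704367715193638
[(array([356.5, 215.7]), np.int32(50)), (array([321.3, 227.5]), np.int32(51)), (array([348.5, 242.2]), np.int32(61)), (array([325.9, 246.2]), np.int32(35)), (array([344.5, 336.1]), np.int32(746))]
```

View pics/s2c.png

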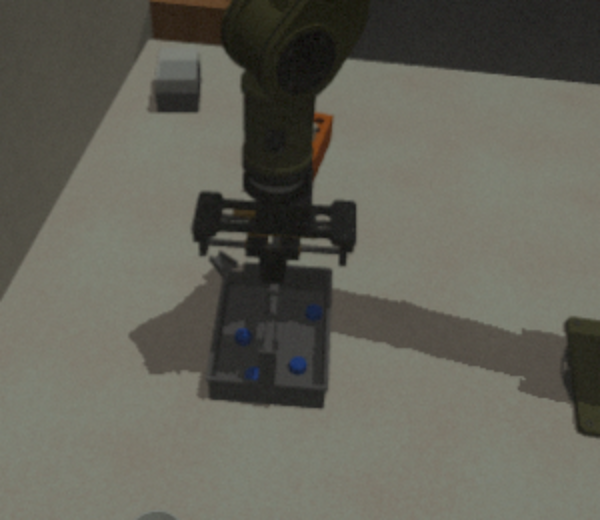

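```bash
python3 - <<'E'
from h import *
def proj(cp,P):
    M=R.from_quat(cp["orientation"]).as_matrix(); q=(np.array(P,float)-cp["eye"])@M; q=q*[1,-1,-1]
    return cv2.projectPoints(q,np.zeros(3),np.zeros(3),np.array(cp["camera_matrix"]),np.array(cp["dist_coeffs"],float))[0].reshape(-1,2).round(1)
cp=np.load("pics/s2.npy",allow_pickle=True).item()
s=get_state(); t=s["tool_pos"]; print(t)
print("tcp, +19mm, +64mm",((proj(cp,[t,t+[0,0,.019],t+[0,0,.064]])-[200,60])*2))
print("bar ends",(proj(cp,[[.5246,.1377,.127],[.5455,-.081,.127]])-[200,60])*2)
print("tray rim corners",(proj(cp,[[.612,.14,.05],[.629,-.071,.05],[.466,-.095,.05],[.444,.128,.05]])-[200,60])*2)
cp,im=shot("top","t2"); print(proj(cp,[t,[.5246,.1377,.127],[.5455,-.081,.127]]))
a=im[120:300,200:420,::-1]; w=cv2.imread("pics/s2.png")
cp,im=shot("wrist","w2"); 
print(proj(cp,[t,[.5246,.1377,.127],[.5455,-.081,.127]]))
cv2.imwrite("pics/c2.png",np.vstack([cv2.resize(a,(640,524))[100:300],im[:,:,::-1]]))
E
```

```text
[0.53112502 0.07297281 0.15641585]
tcp, +19mm, +64mm [[271.4 296.4]
 [271.8 286.4]
 [272.6 261.8]]
bar ends [[267.2 349.8]
 [279.6 231.4]]
tray rim corners [[202.8 375.8]
 [223.8 265. ]
 [330.4 268.6]
 [326.6 388.6]]
[[283.6 221.1]
 [257.  226. ]
 [350.8 214.6]]
[[331.7 232.2]
 [331.3 116.8]
 [330.3 393.1]]
```

View pics/c2.png

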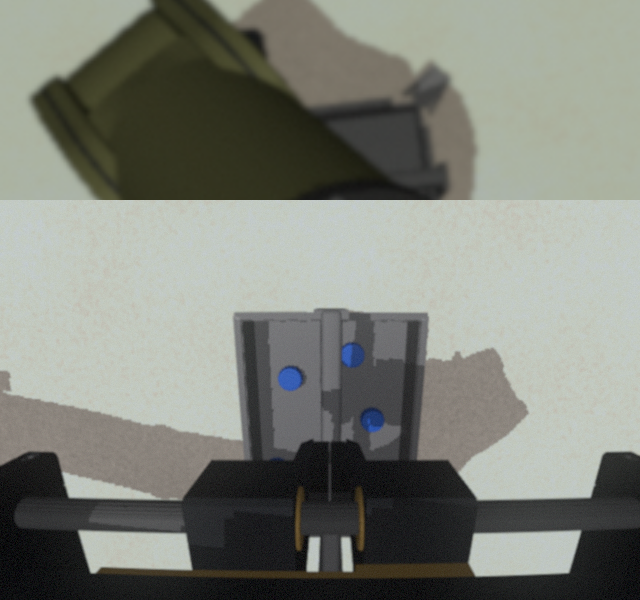

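```bash
python3 - <<'E'
import cv2,numpy as np
a=cv2.imread("pics/s2.png")[165:255,290:380]; b=cv2.imread("pics/w2.png")[200:380,220:440]
a=cv2.convertScaleAbs(cv2.resize(a,(540,540),interpolation=cv2.INTER_CUBIC),alpha=2.0)
cv2.imwrite("pics/z2.png",a)
E
```

```text
(no output)
```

View pics/z2.png

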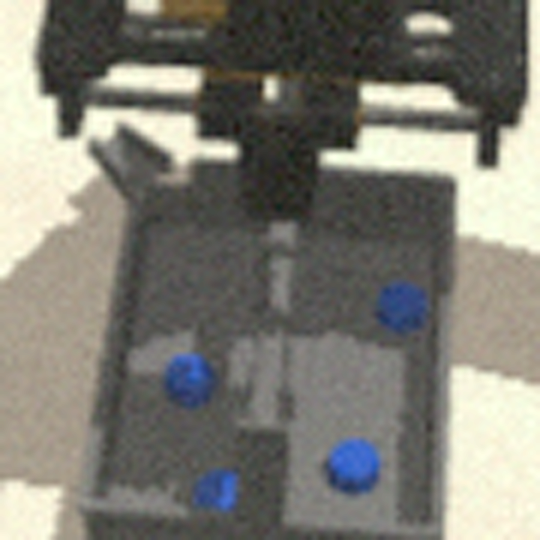

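Call:
carry_out([
  [0, 0, 0],
  [0, 0, 0],
  [0, 0, 0],
  [0, 0, 0],
  [0, 0, 0],
  [0, 0, 0],
  [0, 0, 0],
], twist=[0, 0, 0, 0, 0, 0, 0], grip=0.06)

```text
clock: 5.8
tool_pos: [0.531, 0.0731, 0.1561]
eef_rot: [-0.706, -0.035, 0.035, 0.706]
contact_force: [0.2, -0.2, 0.5]
opening: 0.684
```

Call:
carry_out([
  [0, 0, -0.03],
  [0, 0, -0.03],
  [0, 0, -0.018],
  [0, 0, -0.006],
  [0, 0, -0.004],
  [0, 0, 0],
], twist=[0, 0, 0, 0, 0, 0])

```text
clock: 6.55
tool_pos: [0.5313, 0.0732, 0.0685]
eef_rot: [-0.706, -0.035, 0.034, 0.706]
contact_force: [-0.4, -0.2, -1.3]
opening: 0.681
```

```bash
python3 - <<'E'
from h import *
cp,im=shot("side","s3"); s=get_state(); print(s["tool_pos"],s["contact_force"],s["opening"])
a=cv2.resize(im[165:255,290:380,::-1],(540,540),interpolation=cv2.INTER_CUBIC)
cv2.imwrite("pics/z3.png",cv2.convertScaleAbs(a,alpha=2.5))
E
```

```text
[0.53144336 0.07322005 0.06868417] [ 0.06749025  0.39737761 -0.49098725] 0.6792294991539919
```

View pics/z3.png

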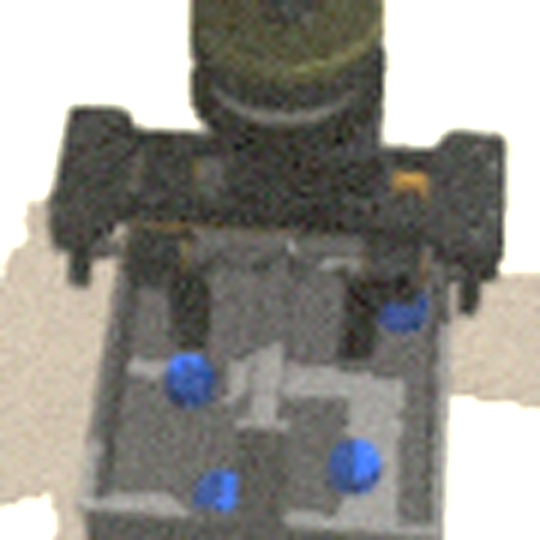

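Call:
carry_out([
  [0, 0, 0],
  [0, 0, 0],
  [0, 0, 0],
  [0, 0, 0],
  [0, 0, 0],
  [0, 0, 0],
  [0, 0, 0],
], twist=[0, 0, 0, 0, 0, 0, 0], grip=0.0, newtons=45)

```text
clock: 7.48
tool_pos: [0.5311, 0.0732, 0.0682]
eef_rot: [-0.706, -0.035, 0.034, 0.706]
contact_force: [-0.2, 0.4, 0.5]
opening: 0.152
```

Call:
carry_out([
  [0, 0, 0.003],
  [0, 0, 0.007],
  [0, 0, 0.012],
  [0, 0, 0.014],
  [0, 0, 0.012],
  [0, 0, 0.008],
  [0, 0, 0],
  [0, 0, 0],
], twist=[0, 0, 0, 0, 0, 0, 0, 0])

```text
clock: 8.48
tool_pos: [0.5307, 0.073, 0.1239]
eef_rot: [0.706, 0.034, -0.035, -0.706]
contact_force: [-0.3, -0.1, -5.3]
opening: 0.153
```

```bash
python3 - <<'E'
from h import *
cp,im=shot("side","s4"); s=get_state(); print(s["tool_pos"],s["contact_force"],s["moment"],s["opening"]); print(blue(im))
a=cv2.convertScaleAbs(cv2.resize(im[120:290,240:440,::-1],(500,425),interpolation=cv2.INTER_CUBIC),alpha=2.5)
cp,im=shot("wrist","w4"); print(blue(im)); b=im[:,150:450,::-1]
cv2.imwrite("pics/z4.png",np.hstack([a[:400],b]))
E
```

```text
[0.53059766 0.07291745 0.12371648] [ 0.17689689  0.22837137 -4.99147057] [ 0.17207396 -0.01411729 -0.01063248] 0.1522140346119273
[(array([358. , 203.7]), np.int32(52)), (array([321.4, 215.9]), np.int32(56)), (array([350.2, 230.2]), np.int32(60)), (array([326.1, 234.1]), np.int32(35)), (array([344.5, 336.1]), np.int32(745))]
[(array([359.9, 171.6]), np.int32(806)), (array([275. , 202.6]), np.int32(865)), (array([386.7, 250.8]), np.int32(460))]
```

View pics/z4.png

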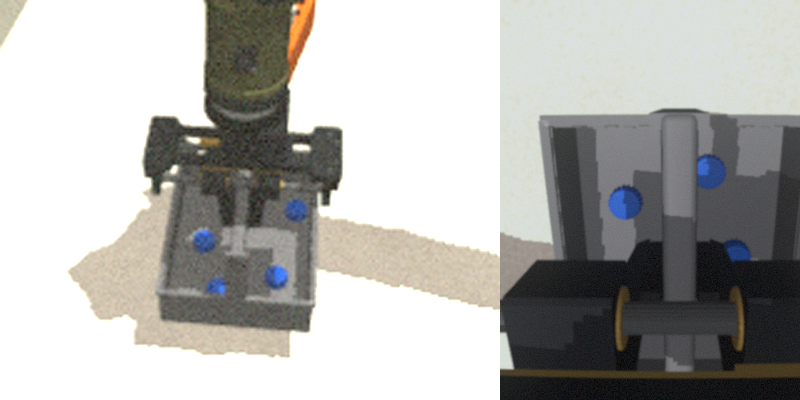

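Call:
carry_out([
  [0.004, 0, 0.01],
  [0.008, 0, 0.02],
  [0.01, 0, 0.025],
  [0.012, 0, 0.03],
  [0.012, 0, 0.03],
  [0.01, 0, 0.02],
  [0.008, 0, 0.01],
  [0.004, 0, 0.005],
], twist=[0, 0, 0, 0, 0, 0, 0, 0])

```text
clock: 9.57
tool_pos: [0.5994, 0.0732, 0.275]
eef_rot: [-0.706, -0.035, 0.034, 0.706]
contact_force: [0.0, 0.3, -4.8]
opening: 0.156
```

Call:
carry_out([
  [0.01, 0, 0],
  [0.02, 0.002, 0],
  [0.025, 0.002, 0],
  [-0.05, -0.005, 0],
  [-0.045, -0.004, 0],
  [-0.034, -0.003, 0],
  [-0.022, 0, 0],
  [-0.01, 0, 0],
], twist=[0, 0, 0, 0, 0, 0, 0, 0])

```text
clock: 10.58
tool_pos: [0.492, 0.0649, 0.274]
eef_rot: [0.706, 0.034, -0.035, -0.706]
contact_force: [0.8, 0.9, -4.5]
opening: 0.155
```

```bash
cat >> h.py <<'E'
def proj(cp,P):
    M=R.from_quat(cp["orientation"]).as_matrix(); q=(np.array(P,float)-cp["eye"])@M; q=q*[1,-1,-1]
    return cv2.projectPoints(q,np.zeros(3),np.zeros(3),np.array(cp["camera_matrix"]),np.array(cp["dist_coeffs"],float))[0].reshape(-1,2).round(1)
def caps(pitch=0,d=.045,yaw=95.5,name="side",fn="x"):
    """cap positions in tray frame, tray pivoting at grip point (own x=d, z=.115); pitch>0: -x end down"""
    cp,im=shot(name,fn); s=get_state(); T=R.from_quat(s["eef_rot"]).as_matrix()
    piv=s["tool_pos"]+[0,0,.047]
    Rt=(R.from_euler("z",yaw,degrees=True)*R.from_euler("y",-pitch,degrees=True)).as_matrix()
    e,dr=ray(cp,[b[0] for b in blue(im) if b[1]<600]); e=(e-piv)@Rt+[d,0,.115]; dr=dr@Rt
    p=e+dr*((.016-e[2])/dr[:,2])[:,None]
    print(name,s["tool_pos"].round(3),s["contact_force"].round(1),s["moment"].round(3),round(s["opening"],3)); print(p[:,:2].round(3)); return im
E
python3 - <<'E'
from h import *
caps(fn="s5"); 
E
```

```text
side [0.491 0.065 0.274] [-1.9 -0.2 -5. ] [ 0.092  0.245 -0.025] 0.157
[[-0.057 -0.037]
 [-0.004 -0.042]
 [ 0.049 -0.047]]
```

Call:
carry_out([
  [0, 0, 0],
  [0, 0, 0],
  [0, 0, 0],
], twist=[0, 0, 0], newtons=22)

```text
clock: 11.0
tool_pos: [0.4936, 0.0652, 0.274]
eef_rot: [-0.706, -0.035, 0.034, 0.706]
contact_force: [0.7, 0.6, -4.6]
opening: 0.153
```

```bash
python3 - <<'E'
from h import *
caps(fn="s6"); im=caps(name="wrist",fn="w6")
E
```

```text
side [0.493 0.065 0.274] [ 0.9 -0.  -5. ] [ 0.191 -0.031 -0.058] 0.154
[[-0.051 -0.035]
 [ 0.    -0.039]
 [ 0.05  -0.044]]
wrist [0.493 0.065 0.274] [ 0.1  1.1 -4.2] [ 0.123 -0.033  0.005] 0.158
[[ 0.006 -0.042]]
```

Call:
carry_out([
  [0, 0, 0],
  [0, 0, 0],
], twist=[0, 0], newtons=14)

```text
clock: 11.35
tool_pos: [0.493, 0.0651, 0.2741]
eef_rot: [0.706, 0.035, -0.035, -0.706]
contact_force: [0.4, 1.0, -4.9]
opening: 0.164
```

```bash
python3 - <<'E'
from h import *
caps(fn="s7"); im=caps(name="top",fn="t7")
a=cv2.convertScaleAbs(cv2.resize(cv2.imread("pics/s7.png")[100:300,220:420],(400,400)),alpha=2.5); b=cv2.resize(im[120:320,200:400,::-1],(400,400))
cv2.imwrite("pics/z7.png",np.hstack([a,b]))
E
```

```text
side [0.493 0.065 0.274] [-0.3 -0.5 -4.9] [ 0.157 -0.039 -0.017] 0.158
[[-0.011 -0.033]
 [ 0.028 -0.039]
 [ 0.058 -0.041]]
top [0.493 0.065 0.274] [ 0.7  1.2 -3.7] [ 0.186 -0.008 -0.027] 0.158
[[-0.033 -0.031]]
```

View pics/z7.png

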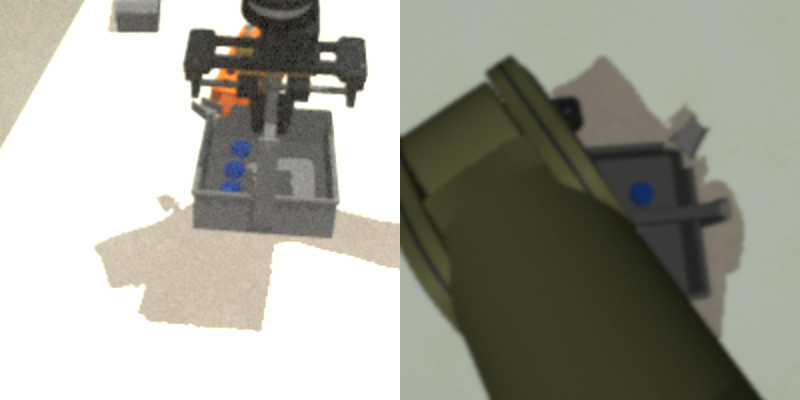

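Call:
carry_out([
  [0, 0, 0],
  [0, 0, 0],
], twist=[0, 0], newtons=10)

```text
clock: 11.7
tool_pos: [0.493, 0.0651, 0.2742]
eef_rot: [-0.706, -0.035, 0.035, 0.706]
contact_force: [0.2, -0.3, -4.6]
opening: 0.159
```

```bash
python3 - <<'E'
from h import *
im=caps(fn="s8"); caps(pitch=20,fn="s8b");im2=caps(name="top",pitch=25,fn="t8")
def ln(im):  # near-wall rim pixel rows along column 335 ; dump profile
    g=cv2.cvtColor(im,cv2.COLOR_RGB2GRAY); return g
np.set_printoptions(linewidth=200); print(blue(im),blue(im2))
E
```

```text
side [0.493 0.065 0.274] [ 1.   0.  -3.9] [-0.075 -0.046 -0.056] 0.158
[[ 0.031 -0.04 ]]
side [0.493 0.065 0.274] [ 0.1  0.2 -4.9] [ 0.061 -0.07   0.018] 0.158
[[-0.031 -0.043]]
top [0.493 0.065 0.274] [ 0.2 -0.6 -5.5] [ 0.075 -0.009 -0.014] 0.157
[[-0.082 -0.04 ]]
[(array([336.4, 185.1]), np.int32(161)), (array([344.5, 336.1]), np.int32(747))] [(array([317.9, 215.1]), np.int32(253)), (array([141.4, 258.8]), np.int32(601)), (array([ 25.5, 372.2]), np.int32(1115))]
```

Call:
carry_out([
  [0, 0, 0],
  [0, 0, 0],
  [0, 0, 0],
], twist=[0, 0, 0], newtons=10)

```text
clock: 12.22
tool_pos: [0.493, 0.0651, 0.2741]
eef_rot: [-0.706, -0.035, 0.035, 0.706]
contact_force: [0.1, -1.0, -4.4]
opening: 0.16
```

```bash
python3 - <<'E'
from h import *
caps(pitch=30,fn="s9"); im=caps(name="top",pitch=30,fn="t9")
a=cv2.convertScaleAbs(cv2.resize(cv2.imread("pics/s9.png")[100:250,260:410],(400,400)),alpha=2.5); b=cv2.resize(im[140:290,250:400,::-1],(400,400))
cv2.imwrite("pics/z9.png",np.hstack([a,b]))
E
```

```text
side [0.493 0.065 0.274] [ 0.5  0.4 -3.4] [ 0.06  -0.052 -0.039] 0.159
[[-0.116 -0.046]]
top [0.493 0.065 0.274] [-1.   0.6 -4.2] [ 0.093 -0.033 -0.026] 0.157
[[-0.092 -0.047]]
```

View pics/z9.png

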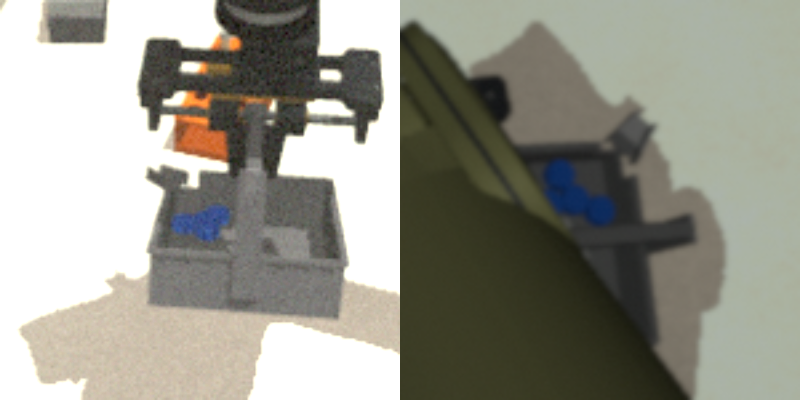

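```bash
cat >> h.py <<'E'
def tray(tp,pitch,d,dz=.047,yaw=95.5,roll=0):
    Rt=(R.from_euler("z",yaw,degrees=True)*R.from_euler("y",-pitch,degrees=True)*R.from_euler("x",roll,degrees=True)).as_matrix()
    return lambda P:(np.array(P)-[d,0,.115])@Rt.T+tp+[0,0,dz], Rt
E
python3 - <<'E'
from h import *
from scipy.optimize import least_squares
cs=np.load("pics/s9.npy",allow_pickle=True).item();ct=np.load("pics/t9.npy",allow_pickle=True).item()
tp=get_state()["tool_pos"]
P=np.array([[.11,-.08,.05],[.11,.08,.05],[.11,-.08,0],[.11,.08,0]]); uv=np.array([[317,193.75],[389.4,199.4],[316.2,213.6],[387.5,218.5]])
T=np.array([[-.11,0,.127],[-.11,-.08,.034]]);tv=np.array([[250+290*.375,140+218*.375],[250+213*.375,140+150*.375]])
def f(x):
    t,_=tray(tp,*x[:3],95.5,x[3]); return np.r_[(proj(cs,t(P))-uv).ravel(),(proj(ct,t(T[:1]))-tv[:1]).ravel(),(x[1]-.045)*200,(x[2]-.047)*200]
s=least_squares(f,[25,.045,.047,0],diff_step=1e-2);x=s.x;print(x.round(3),s.fun.round(1))
t,Rt=tray(tp,*x[:3],95.5,x[3]);print("spout",t([-.106,-.076,.004]).round(3))
for cp,u in((ct,[[325,218.7],[313.8,214.2],[310,204.5]]),(cs,[[336.4,180],[260+180*.375,100+223*.375],[260+222*.375,100+216*.375],[260+203*.375,100+232*.375]])):
    e,dr=ray(cp,u); o=np.array([x[1],0,.115]); piv=tp+[0,0,x[2]]; e=(e-piv)@Rt+o; dr=dr@Rt; p=e+dr*((.018-e[2])/dr[:,2])[:,None]; print(p[:,:2].round(3), np.linalg.norm(p[:,:2]-[-.106,-.076],axis=1).round(3))
E
```

```text
[18.75   0.043  0.054  0.   ] [-1.5  0.3 -0.6 -0.1 -1.1  0.1 -1.2  0.5  0.9  2.2 -0.4  1.3]
spout [ 0.579 -0.033  0.175]
[[-0.083 -0.028]
 [-0.059 -0.04 ]
 [-0.053 -0.062]] [0.053 0.059 0.055]
[[-0.038 -0.042]
 [-0.013 -0.063]
 [-0.035 -0.024]
 [ 0.003 -0.04 ]] [0.076 0.094 0.088 0.115]
```

Call:
carry_out([
  [0, 0, 0],
  [0, 0, 0],
], twist=[0, 0], newtons=7.5)

```text
clock: 12.58
tool_pos: [0.493, 0.0651, 0.2742]
eef_rot: [0.706, 0.035, -0.034, -0.706]
contact_force: [0.1, -0.1, -3.8]
opening: 0.162
```

```bash
cat >> h.py <<'E'
def look(i):
    from scipy.optimize import least_squares
    cs,a=shot("side",f"s{i}");ct,b=shot("top",f"t{i}");s=get_state();print(s["tool_pos"].round(4),s["contact_force"].round(1),s["moment"].round(3),round(s["opening"],3)); print(blue(a),blue(b))
    a=cv2.convertScaleAbs(cv2.resize(a[100:250,260:410,::-1],(400,400)),alpha=2.5); b=cv2.resize(b[140:290,250:400,::-1],(400,400))
    cv2.imwrite(f"pics/z{i}.png",np.hstack([a,b]))
E
python3 -c "
from h import *
look(10)"
```

```text
[0.493  0.0651 0.2741] [ 0.5 -0.  -4.2] [ 0.048 -0.038  0.031] 0.155
[(array([335.2, 185.3]), np.int32(166)), (array([344.5, 336.1]), np.int32(746))] [(array([313.1, 213.1]), np.int32(328)), (array([141.4, 258.8]), np.int32(599)), (array([ 25.5, 372.3]), np.int32(1114))]
```

Call:
carry_out([
  [0, 0, 0],
], twist=[0], newtons=5.5)

```text
clock: 12.8
tool_pos: [0.493, 0.0651, 0.2742]
eef_rot: [0.706, 0.035, -0.035, -0.706]
contact_force: [0.7, -0.6, -4.4]
opening: 0.162
```

```bash
python3 -c "
from h import *
look(11)"
```

```text
[0.493  0.0651 0.2741] [ 0.7  0.4 -5. ] [-0.042 -0.094  0.047] 0.159
[(array([335. , 187.4]), np.int32(143)), (array([344.5, 336.1]), np.int32(747))] [(array([311.2, 213.6]), np.int32(270)), (array([141.4, 258.8]), np.int32(601)), (array([ 25.5, 372.2]), np.int32(1114))]
```

View pics/z11.png

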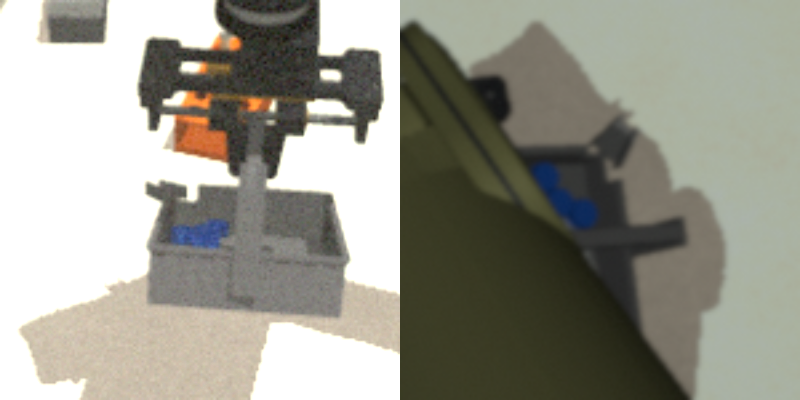

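Call:
carry_out([
  [0, 0, 0],
], twist=[0], newtons=5.5)

```text
clock: 13.02
tool_pos: [0.493, 0.0651, 0.2741]
eef_rot: [-0.706, -0.035, 0.035, 0.706]
contact_force: [-1.1, -0.5, -4.9]
opening: 0.155
```

Call:
carry_out([
  [0, 0, 0],
  [0, 0, 0],
  [0, 0, 0],
  [0, 0, 0],
], twist=[0, 0, 0, 0], newtons=40)

```text
clock: 13.52
tool_pos: [0.493, 0.0651, 0.2741]
eef_rot: [-0.706, -0.035, 0.035, 0.706]
contact_force: [-0.3, 0.1, -4.5]
opening: 0.155
```

```bash
python3 -c "
from h import *
look(12)
cp,im=shot('wrist','w12'); print(blue(im))
z=cv2.imread('pics/z12.png'); cv2.imwrite('pics/z12.png',np.vstack([z[:,:800],cv2.resize(im[100:300,:,::-1],(640,200))[:, :].copy() if 0 else np.hstack([im[150:350,:,::-1],np.zeros((200,160,3),np.uint8)])]))"
```

```text
[0.493  0.0651 0.2741] [-0.7  0.4 -4.3] [-0.08  -0.018 -0.019] 0.154
[(array([335.4, 188.3]), np.int32(103)), (array([344.5, 336.1]), np.int32(746))] [(array([310.7, 214.2]), np.int32(236)), (array([141.4, 258.8]), np.int32(600)), (array([ 25.5, 372.2]), np.int32(1115))]
[(array([384.2, 230.9]), np.int32(1509))]
```

View pics/z12.png

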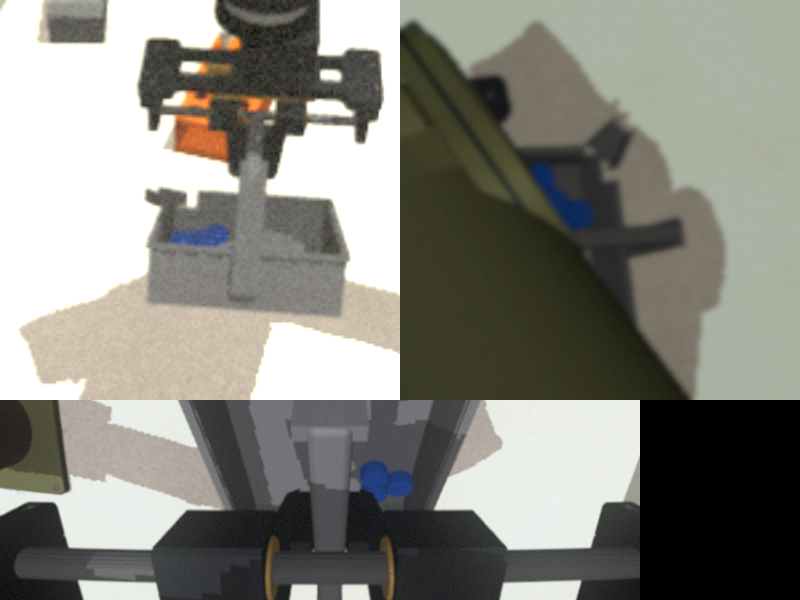

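```bash
python3 - <<'E'
from h import *
from scipy.optimize import least_squares
cs,ct,cw=[np.load(f"pics/{n}12.npy",allow_pickle=True).item() for n in "stw"]
tp=get_state()["tool_pos"]
P=np.array([[.11,-.08,.05],[.11,.08,.05],[.11,-.08,0],[.11,.08,0]]); uv=np.array([[317,191.9],[389.4,195.6],[316,212.5],[387.9,217.4]])
T=[[-.11,0,.115]];tv=[[356,227.4]]
def f(x):
    t,_=tray(tp,*x[:3],95.5,x[3]); return np.r_[(proj(cs,t(P))-uv).ravel(),(proj(ct,t(T))-tv).ravel(),(x[1]-.045)*200,(x[2]-.047)*200]
s=least_squares(f,[25,.045,.047,0],diff_step=1e-2);x=s.x;print(x.round(3),s.fun.round(1))
for pitch in (x[0],x[0]+4):
  t,Rt=tray(tp,pitch,x[1],x[2],95.5,x[3]);print(pitch,"spout",t([-.106,-.076,.004]).round(3))
  for cp,u in((ct,[[317.9,219.5],[312.3,215],[303.6,206.4]]),(cw,[[374,225],[400,234],[375,243]])):
    e,dr=ray(cp,u); o=np.array([x[1],0,.115]); piv=tp+[0,0,x[2]]; e=(e-piv)@Rt+o; dr=dr@Rt; p=e+dr*((.018-e[2])/dr[:,2])[:,None]; print(p[:,:2].round(3).tolist(), np.linalg.norm(p[:,:2]-[-.106,-.076],axis=1).round(3))
E
```

```text
[26.367  0.051  0.052  0.   ] [-1.4 -0.6 -0.2  0.8 -1.2 -0.2 -1.1  0.3 -0.4 -1.3  1.2  0.9]
26.36719499466394 spout [ 0.577 -0.019  0.157]
[[-0.078, -0.03], [-0.066, -0.041], [-0.047, -0.061]] [0.054 0.054 0.061]
[[-0.02, -0.035], [-0.031, -0.058], [-0.042, -0.038]] [0.095 0.077 0.074]
30.36719499466394 spout [ 0.576 -0.007  0.151]
[[-0.09, -0.031], [-0.077, -0.042], [-0.058, -0.062]] [0.047 0.045 0.05 ]
[[-0.033, -0.036], [-0.045, -0.06], [-0.058, -0.04]] [0.083 0.063 0.06 ]
```

Call:
carry_out([
  [0.01, -0.004, 0],
  [0.02, -0.01, 0],
  [0.025, -0.014, 0],
  [-0.04, 0.024, 0],
  [-0.04, 0.022, 0],
  [-0.03, 0.016, 0],
  [-0.02, 0.01, 0],
  [-0.008, 0.004, 0],
], twist=[0, 0, 0, 0, 0, 0, 0, 0], newtons=45)

```text
clock: 14.68
tool_pos: [0.4099, 0.1135, 0.2744]
eef_rot: [0.706, 0.035, -0.035, -0.706]
contact_force: [0.3, -0.7, -4.6]
opening: 0.155
```

Call:
carry_out([
  [0, 0, 0],
  [0, 0, 0],
  [0, 0, 0],
  [0, 0, 0],
], twist=[0, 0, 0, 0])

```text
clock: 15.18
tool_pos: [0.4104, 0.1129, 0.274]
eef_rot: [-0.706, -0.034, 0.034, 0.706]
contact_force: [0.7, 0.0, -4.1]
opening: 0.157
```

```bash
python3 -c "
from h import *
look(13)
cp,im=shot('wrist','w13'); print(blue(im))
z=cv2.imread('pics/z13.png'); z=cv2.imread('pics/t13.png')[130:280,230:430]; z=cv2.resize(z,(533,400)); s=cv2.convertScaleAbs(cv2.resize(cv2.imread('pics/s13.png')[120:250,300:430],(267,267)),alpha=2.5); s=np.vstack([s,np.zeros((133,267,3),np.uint8)])
cv2.imwrite('pics/z13.png',np.vstack([np.hstack([z,s]),np.hstack([im[150:350,:,::-1],np.zeros((200,160,3),np.uint8)])]))"
```

```text
[0.4102 0.113  0.2741] [-0.5  0.7 -4.4] [ 0.025 -0.062  0.055] 0.152
[(array([367.5, 203.7]), np.int32(196)), (array([344.5, 336.1]), np.int32(750))] [(array([294.3, 254. ]), np.int32(410)), (array([141.4, 258.8]), np.int32(601)), (array([ 25.5, 372.2]), np.int32(1115))]
[(array([386.2, 247.7]), np.int32(710))]
```

```bash
python3 - <<'E'
from h import *
tp=get_state()["tool_pos"]
def pix(fn,i):
    im=cv2.imread(f"pics/{fn}.png"); h=cv2.cvtColor(im,cv2.COLOR_BGR2HSV); m=cv2.inRange(h,(98,110,40),(128,255,255))
    n,l,s,c=cv2.connectedComponentsWithStats(m)
    return np.vstack([np.argwhere(l==k)[:,::-1] for k in range(1,n) if 15<s[k,4] and (c[k]-i)@(c[k]-i)<80**2])
for fn,c in(("t13",[294,254]),("s13",[367,204]),("w13",[386,248])):
    u=pix(fn,np.array(c)); cp=np.load(f"pics/{fn}.npy",allow_pickle=True).item()
    for pitch in(26,29):
        t,Rt=tray(tp,pitch,.049,.050); e,dr=ray(cp,u); piv=tp+[0,0,.05]; e=(e-piv)@Rt+[.049,0,.115]; dr=dr@Rt; p=e+dr*((.016-e[2])/dr[:,2])[:,None]
        d=np.linalg.norm(p[:,:2]-[-.106,-.076],axis=1)
        print(fn,pitch,len(u),"x",p[:,0].min().round(3),p[:,0].max().round(3),"y",p[:,1].min().round(3),p[:,1].max().round(3),"far px",d.max().round(3))
    if 1:
        H,xe,ye=np.histogram2d(p[:,0],p[:,1],bins=[np.arange(-.13,.03,.01),np.arange(-.08,.03,.01)]); print(H.astype(int))
E
```

```text
t13 26 410 x -0.095 -0.048 y -0.073 -0.006 far px 0.078
t13 29 410 x -0.104 -0.056 y -0.073 -0.005 far px 0.075
[[ 0  0  0  0  0  0  0  0  0  0]
 [ 0  0  0  0  0  0  0  0  0  0]
 [ 0  7  3  1  6  2  4  3  0  0]
 [ 6 17 18  8 21 18 19  9  0  0]
 [ 7 19 19 18 19 19 21  9  0  0]
 [ 0 10 20 18 18  3  6  4  0  0]
 [ 0  0 18 22  8  0  0  0  0  0]
 [ 0  0  2  8  0  0  0  0  0  0]
 [ 0  0  0  0  0  0  0  0  0  0]
 [ 0  0  0  0  0  0  0  0  0  0]
 [ 0  0  0  0  0  0  0  0  0  0]
 [ 0  0  0  0  0  0  0  0  0  0]
 [ 0  0  0  0  0  0  0  0  0  0]
 [ 0  0  0  0  0  0  0  0  0  0]
 [ 0  0  0  0  0  0  0  0  0  0]]
s13 26 196 x -0.071 -0.012 y -0.074 -0.001 far px 0.105
s13 29 196 x -0.096 -0.027 y -0.073 0.001 far px 0.094
[[0 0 0 0 0 0 0 0 0 0]
 [0 0 0 0 0 0 0 0 0 0]
 [0 0 0 0 0 0 0 0 0 0]
 [0 0 2 0 1 0 4 3 0 0]
 [1 6 5 3 3 6 4 4 1 0]
 [2 6 4 4 6 4 4 4 2 0]
 [2 4 4 6 5 4 4 7 0 0]
 [1 4 6 6 4 4 8 3 0 0]
 [0 5 6 4 4 4 3 3 0 0]
 [0 0 4 5 1 0 0 0 0 0]
 [0 0 3 3 0 0 0 0 0 0]
 [0 0 0 0 0 0 0 0 0 0]
 [0 0 0 0 0 0 0 0 0 0]
 [0 0 0 0 0 0 0 0 0 0]
 [0 0 0 0 0 0 0 0 0 0]]
w13 26 710 x -0.074 -0.034 y -0.069 -0.031 far px 0.082
w13 29 710 x -0.089 -0.045 y -0.071 -0.032 far px 0.072
[[ 0  0  0  0  0  0  0  0  0  0]
 [ 0  0  0  0  0  0  0  0  0  0]
 [ 0  0  0  0  0  0  0  0  0  0]
 [ 0  0  0  0  0  0  0  0  0  0]
 [ 6 43 48 20  0  0  0  0  0  0]
 [ 1 58 65 46  0  0  0  0  0  0]
 [ 0 28 73 76 10  0  0  0  0  0]
 [ 0  0 36 78 58  0  0  0  0  0]
 [ 0  0  4 42 18  0  0  0  0  0]
 [ 0  0  0  0  0  0  0  0  0  0]
 [ 0  0  0  0  0  0  0  0  0  0]
 [ 0  0  0  0  0  0  0  0  0  0]
 [ 0  0  0  0  0  0  0  0  0  0]
 [ 0  0  0  0  0  0  0  0  0  0]
 [ 0  0  0  0  0  0  0  0  0  0]]
```

Call:
carry_out([
  [0, 0, 0],
  [0, 0, 0],
  [0, 0, 0],
  [0, 0, 0],
], twist=[0, 0, 0, 0])

```text
clock: 15.82
tool_pos: [0.41, 0.1131, 0.2741]
eef_rot: [-0.706, -0.035, 0.035, 0.706]
contact_force: [0.0, 0.3, -5.0]
opening: 0.153
```

```bash
python3 -c "
from h import *
look(14)
a=cv2.imread('pics/s0.png') if 0 else cv2.imread('pics/s13.png').astype(int); b=cv2.imread('pics/s14.png').astype(int); print('diff',np.abs(a-b)[120:250,300:430].mean(), np.abs(a-b)[300:,:].mean())
job.finish_job(); print(get_state()['clock'])"
```

```text
[0.41   0.1131 0.2742] [ 0.6 -0.7 -4.5] [-0.003 -0.021 -0.038] 0.154
[(array([367.4, 203.8]), np.int32(199)), (array([344.5, 336. ]), np.int32(743))] [(array([294.2, 254.1]), np.int32(417)), (array([141.4, 258.8]), np.int32(601)), (array([ 25.5, 372.2]), np.int32(1115))]
diff 2.75094674556213 1.8992083333333334
the job is handed in; nothing more can be done
the job is handed in; nothing more can be done
```

The tray is held tilted in the air by its handle, with all four caps in the spout corner. I handed the job in at about 16 s; no verdict is reported.

**What I did**
- **Grasp:** I gripped the bar about 45 mm off its middle, towards the end away from the spout, with 45 N per finger. I then lifted it level.
- **Caps sideways:** The arm could not tilt the tool, so I used short asymmetric jerks to slide the caps to the spout side.
- **Tilt:** I eased the grip in steps (45, 22, 14, 10, 7.5 and 5.5 N) so gravity tipped the spout end down. I then tightened again and gave one more jerk to seat the caps.

**Last checks**
- **Tilt and height:** The tilt was about 26–29° when last fitted, before the final jerk. The spout corner was then about 0.15 m above the bench, and the tool height has not changed since.
- **Caps:** Three caps lie in a row along the end wall and one lies behind them. Cap centres come out roughly 75 mm or less from the corner.
- **Stillness:** The arm and cap positions matched in two looks about 0.7 s apart.
- **Bystanders:** The bottle's image position had not changed. I did not measure the beaker or the rack again, but the arm stayed well clear of them.

**What failed or disagreed**
- **First grasp:** It closed just above the bar, because the real fingertips sit about 28 mm higher than the reported TCP. I saw this in the side view and regrasped lower.
- **Views:** The cameras differ by 10–15 mm on cap positions. The side view's furthest cap edge came out at 94–105 mm, while the top and wrist views gave 72–82 mm.
- **Final picture:** The 12-picture limit was reached, so the end state was checked from colour masks only.

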